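# Index the hanging tree and hang the last pad-eye

## Task

The welded pad-eyes are hung on the revolving tree for priming, and one is still standing on the table. Turn the tree until its empty branch clicks into the loading position over the pointer on the foot, on the robot's side, then hang the loose pad-eye on that branch by its hole and leave it hanging there, at rest. The three pad-eyes that already hang must stay on their branches, and the other things on the table stay where they are.

Things in the scene. Friction and masses are not known exactly. Their poses are not given: they have to be found in the camera images.
- tree: Revolving tree: dark tube, hub (40 mm diameter), four steel branches (8 mm round bar) 90 degrees apart, level, axes 180 mm above the table. Origin on the turning axis at table height, z up; the EMPTY branch points along its own -x, those on +x, +y, -y carry a pad-eye each. Turns about z either way, more than a full turn; 0.03 N m of friction, damped, stays where it is left
- free_tip (a point): End of the empty branch, 138 mm from the axis, taken at the height of the branch's axis (180 mm above the table). Each branch runs straight and level from the hub to 126 mm from the axis, then its tip bends up and outwards; the top of the tip is 17 mm above the branch's axis
- free_seat (a point): Point on the axis of the empty branch, 90 mm out from the turning axis, 180 mm above the table: a good place to hang the pad-eye. A closed gripper can also push the branch round here from the side
- tree_cap (a point): Centre of the top of the steel hexagon cap over the hub, on the turning axis, 219 mm above the table. The cap is 33 mm across flats and 25 mm high, stands on the hub and turns with the tree; one pair of its flats faces the tree's y and -y
- tree_foot: Grey round foot, 190 mm across, 18 mm thick, bolted to the table; origin at the centre of its underside, its own -x side (roughly the robot's side) bears a steel bar as pointer. A spring roller on it drops between dowel pairs on the tree's index disc every 90 degrees: from 17 to 8 degrees short it resists (0.15 N m), from 6 degrees it pulls in and holds with 0.15 N m
- load_point (a point): Loading position, fixed above the foot's pointer, 138 mm from the turning axis, 180 mm above the table: where free_tip stands when the empty branch is clicked in over the pointer
- padeye: The loose pad-eye, dark steel, about 0.4 kg, standing on the table: foot plate 50 (x) x 60 (y) x 8 mm, upright lug in its middle, 8 mm thick (x), 60 mm wide (y), round on top, 130 mm high over all. A 34 mm hole goes through the lug along x, 80 mm above the underside; 33 mm of plain plate is left above it to grip. Origin at the centre of the underside, z up. Either side may face the hub
- padeye_hole (a point): centre of the loose pad-eye's hole, 80 mm above its underside. Hanging, it lies 13 to 14 mm below the branch's centreline
- hung_a: a like pad-eye that hangs on the tree's +y branch, about 90 mm from the axis, its lug square to the branch; origin at the centre of its underside, 86 mm above the table; its lug reaches 217 mm above the table
- hung_b: a like pad-eye that hangs on the tree's +x branch, straight across from the empty one
- hung_c: a like pad-eye that hangs on the tree's -y branch
- v_block: grey vee block, 50 x 60 x 45 mm, loose on the table on the side where the pad-eye does not stand; origin at the centre of its underside
- gauge_block: grey steel block with holes, 51 x 76 x 25 mm, loose on the table beyond the tree to the right; origin at the centre of its underside
- pliers: black pliers, 61 x 201 x 10 mm, lying loose on the table to the left of the tree; origin at their middle
There are look-alikes about, which are no part of the job. What is shaped like the padeye but yellow is not meant.

How it is judged:
By the outcome, as a careful person would: the job done as asked, in the order asked, and still so for the second after the job is handed in, with the robot touching nothing.
It also fails if it takes over 64 s, if anything falls off the work surface, if the arm or the gripper's body presses on something with over 40 N, if the wrist force passes 120 N, or if a joint passes its speed limit or range.

## Robot

A 6-joint arm with a two-finger parallel gripper is mounted at the origin on the work surface; the furniture and walls round the work are solid. World frame = base frame: x ahead of the robot, y to its left, z up, the work surface at z = 0. Lengths are in mm, angles in rad, forces in N, time in s.
With the tool pointing down it reaches from about 350 to 850 mm from the base axis. Payload 8.1 kg.
Tool frame: the origin (TCP) lies at the very end of the fingers, on their centre line; the grasp point (between the pads) lies 19 mm behind it (ctrl.hold_point_z is the z of the grasp point in the tool frame, in mm); z points along the fingers, y is the line along which they close (so a half turn about z gives the same grasp; the last joint's range is limited). The gripper opens to 85 mm and grips with 20 to 120 N. Pads are 22 mm wide; open, the fingers measure 114 mm over their backs; the gripper's body (76 mm by 85 mm) begins 54 mm behind the grasp point. The pads swing forward as they close: fully open they stand 13 mm farther back than shut.
Start: joints at [1.238, 0.13, 1.488, -0, 1.523, -0.085], TCP at [147.141, 581.683, 231.292] pointing down, gripper open.
Joint ranges: [-2.96, 2.96], [-0.89, 2.26], [0.02, 2.5], [-1.34, 4.48], [0, 2.73], [-2.66, 2.66]. Speed limits (rad/s): [2.39, 2.39, 2.79, 3.14, 3.14, 3.14].

## Interface

Orientations are given as a unit quaternion [w, x, y, z].
In Python, from workcell import ctrl gives the robot as it stands.
- The arm moves only by the tool move_arm, never from a script. Its argument "rows" is a list of rows, each an object of numbers: "tx", "ty", "tz": the shift along the tool's x, y, z in mm; "wx", "wy", "wz": the turn, a rotation vector about the tool's x, y, z in degrees. A call has 1 to 5 rows; each row shifts and turns the commanded pose from where the row before left it, along the tool's axes as they then stand; what a row does not reach is not made up. A row lasts 1/8 s, in which the tool goes at most 62.5 mm and 10.7 degrees, less where a joint would pass 70% of its speed; a pose out of reach is approached as far as the arm can. A call is refused whole if a number of a shift passes 62.5 or a number of a turn 10.7, either way. A call with a gripper value outside its range is refused whole. "grip" is the opening, from -1 (shut) to 1 (fully open), so that 0 is half open, set as the call begins (left out, the last holds). The fingers move at their own pace and stop on an object; "newtons" is the grip in N (left out, the last holds). Time passes only in rows, so rows that do not move let the fingers close. It gives the time, the measured TCP pose, the force, the opening and the grip force at its end, in the units of the state.
- ctrl.get_state(): the state, without advancing time (a new reading comes with each control period).
- ctrl.get_image(name): name is "scene" or "top" or "wrist"; returns a dict with "pixels" (480x640x3 uint8, blue, green, red), "z_map" (480x640 float32, mm along the optical axis (not along the pixel's ray), 0 where there is no reading), "camera_matrix" (3x3 intrinsics, pixels), "R" (3x3) and "t" (3): a world point X has camera coordinates R X + t. Camera axes: x right, y down, z forward; pixel columns grow to the right and rows downward; lengths in mm; the calibration is good to about 2 mm. A picture is of the moment at which its call begins.
- ctrl.finish_job(): hands the job in; it is judged then, once.
Trained networks look in a picture, given as the dict that the camera call returned (one of the last four; its "shot" number tells which), for a name from the list of things; names that differ only in an ending like _2 or _b are one class to them, and where a whole thing is asked for, a point or a joint stands for the part that bears it (a point fixed in the world has none). Each returns a list of dicts, best first, with "conf" (0 to 1); they miss things now and then, are a little off and sometimes report something else, mostly with a low value. They report only what shows in the picture. A call takes as long as a camera call. They do not tell look-alikes from the thing itself.
- ctrl.regions_of(picture, name): "region" (480x640 bool, what is visible of it) and "box" ([left, top, right, bottom] in pixels, round what is visible of it).
The state is a dict: "time_s": time; "joints": joint angles; "qd": joint speeds; "effort": joint torques, N m; "tcp_pos": TCP position; "tcp_rot": TCP orientation; "wrist_force": force on the tool from outside, world axes, zero at the start; "ft_torque": the same for the moment, N m; "grip_width": finger opening in mm; "grasp_force": force on a finger pad.
Only numpy, scipy, OpenCV 4.12 (cv2) and the standard library are available. Lean on these libraries where they do the work, as an engineer would, in place of code of your own. Each camera call takes 0.05 s, during which the arm holds its last target. There are 200 camera calls.

## Working session

There is one attempt and no reset: what is moved stays moved. The work goes in short steps, Python scripts to look and compute and a tool call to move; the robot and the scene stay as the last step left them, time stands still between calls to the robot, and variables do not carry over. Pictures are saved under pics/ and viewed, at most 10 in all, crops included, and the job is handed in when it is done.

Besides the shell and the picture viewer there is one more tool, called after "Request:" as name(argument=value, ...) on one line, values as JSON. move_arm: Moves the arm, as the interface text tells. Its arguments: {"type":"object","properties":{"rows":{"type":"array","items":{"type":"object","properties":{"tx":{"type":"number"},"ty":{"type":"number"},"tz":{"type":"number"},"wx":{"type":"number"},"wy":{"type":"number"},"wz":{"type":"number"}}}},"grip":{"type":"number"},"newtons":{"type":"number"}},"required":["rows"]}

```bash
mkdir -p pics; cat > h.py <<'E'
import numpy as np,cv2
from workcell import ctrl
def cloud(p):
    z=p["z_map"];K=p["camera_matrix"];v,u=np.indices(z.shape)
    c=np.stack([(u-K[0,2])*z/K[0,0],(v-K[1,2])*z/K[1,1],z],-1)
    return (c-p["t"])@p["R"]   # R^T(c-t)
def pix(p,X):
    c=p["R"]@np.array(X)+p["t"];q=p["camera_matrix"]@c;return q[:2]/q[2]
E
python3 - <<'E'
from h import *
s=ctrl.get_state();print({k:np.round(v,3) for k,v in s.items()},ctrl.hold_point_z)
for n in("scene","top"):
    p=ctrl.get_image(n);cv2.imwrite(f"pics/{n}.png",p["pixels"]);W=cloud(p)
    print(n,"cam at",np.round(-p["R"].T@p["t"]))
    for o in("tree","padeye","tree_foot","v_block","gauge_block","pliers"):
        for d in ctrl.regions_of(p,o):
            m=d["region"]&(p["z_map"]>0);X=W[m]
            if len(X):print(o,round(d["conf"],2),np.round(d["box"]),np.round(np.median(X,0)),"lo",np.round(np.percentile(X,3,axis=0)),"hi",np.round(np.percentile(X,97,axis=0)),"bgr",p["pixels"][m].mean(0).round())
E
```

```text
{'time_s': np.float64(0.0), 'joints': array([ 1.238,  0.131,  1.489, -0.   ,  1.523, -0.085]), 'qd': array([-0.002,  0.001,  0.   , -0.   ,  0.   , -0.   ]), 'effort': array([ 0.0000e+00, -5.6939e+01, -5.0056e+01, -0.0000e+00,  1.4000e-02,
       -0.0000e+00]), 'tcp_pos': array([146.948, 581.149, 230.245]), 'tcp_rot': array([-0.   ,  0.124,  0.992, -0.001]), 'wrist_force': array([ 0.032,  0.343, -0.458]), 'ft_torque': array([-0.01 , -0.009, -0.006]), 'grasp_force': np.float64(0.0), 'grip_width': np.float64(85.538)} -18.700000000000003
scene cam at [ -89. -949.  767.]
tree 0.7 [264. 190. 383. 285.] [573.  23. 182.] lo [474. -53.  27.] hi [696. 129. 220.] bgr [105. 108. 111.]
tree 0.6 [226. 230. 258. 257.] [491. 296.  29.] lo [466. 270.   2.] hi [539. 338.  48.] bgr [100. 110. 117.]
tree 0.48 [273. 205. 299. 264.] [493.  55. 101.] lo [474.  40.  90.] hi [526.  97. 215.] bgr [69. 70. 72.]
padeye 0.93 [361. 322. 393. 385.] [ 494. -302.   53.] lo [ 473. -326.    6.] hi [ 512. -275.  127.] bgr [63. 63. 65.]
padeye 0.82 [398. 303. 436. 362.] [ 604. -293.   51.] lo [ 578. -313.    6.] hi [ 6
[... 765 characters left out ...]
ree 0.92 [241. 164. 358. 280.] [574.  32. 180.] lo [488. -71.  19.] hi [681. 134. 220.] bgr [139. 141. 141.]
padeye 0.85 [420. 255. 454. 282.] [ 494. -293.   10.] lo [ 468. -327.    1.] hi [ 524. -267.  129.] bgr [90. 90. 91.]
padeye 0.8 [415. 209. 442. 245.] [ 602. -282.   19.] lo [ 577. -302.    4.] hi [ 634. -261.  130.] bgr [ 80. 159. 178.]
tree_foot 0.62 [262. 201. 338. 276.] [594.  39.  17.] lo [500. -45.  10.] hi [664. 120.  44.] bgr [138. 137. 135.]
v_block 0.59 [174. 252. 205. 284.] [495. 305.  36.] lo [469. 273.  12.] hi [523. 333.  48.] bgr [118. 127. 132.]
gauge_block 0.93 [412. 169. 448. 198.] [ 716. -299.   25.] lo [ 684. -339.    1.] hi [ 748. -261.   30.] bgr [116. 125. 130.]
```

View pics/scene.png

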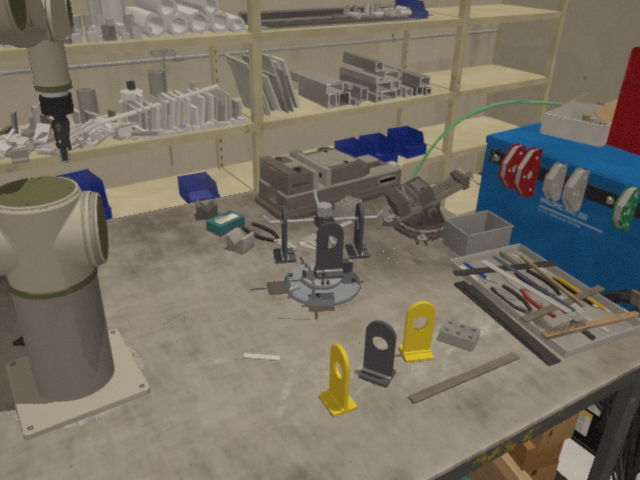

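View pics/top.png

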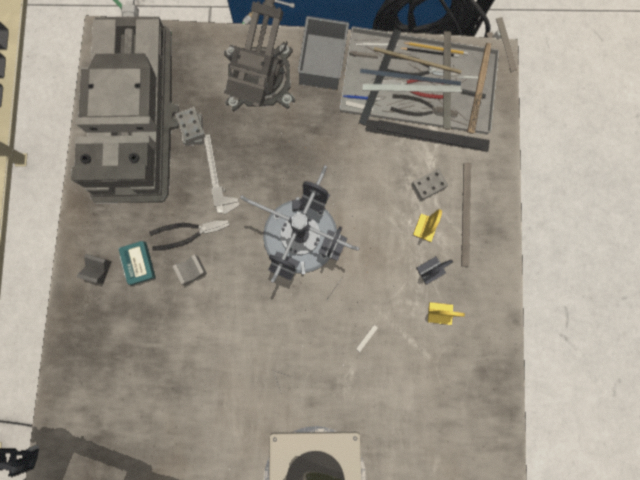

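The scene picture shows three pad-eyes standing: yellow (338,380), dark (379,350) and yellow (418,330). The dark one is meant, since the yellow ones are look-alikes. In the top picture it is at (433,268). The tree's hub is at about (300,225), and its empty branch points left to (243,198).

```bash
python3 - <<'E'
from h import *
p=ctrl.get_image("top");W=cloud(p);im=p["pixels"]
a=cv2.resize(im[155:295,230:370],(560,560),interpolation=cv2.INTER_CUBIC)
b=cv2.resize(im[200:330,405:465],(240,520),interpolation=cv2.INTER_CUBIC);b=cv2.copyMakeBorder(b,0,40,0,0,cv2.BORDER_CONSTANT)
cv2.imwrite("pics/crop.png",np.hstack([a,b]))
R=W[140:300,225:375].reshape(-1,3)
c=R[(R[:,2]>211)&(R[:,2]<228)];print("cap cand",len(c),c.mean(0).round(1))
ax=np.median(c[np.hypot(*(c[:,:2]-np.median(c,0)[:2]).T)<25],0);print("axis",ax)
f=R[(R[:,2]>10)&(R[:,2]<24)];(cx,cy),r=cv2.minEnclosingCircle(f[np.hypot(*(f[:,:2]-ax[:2]).T)<110][:,:2].astype(np.float32));print("foot",cx,cy,r)
d=R[:,:2]-ax[:2];rr=np.hypot(*d.T);an=np.degrees(np.arctan2(d[:,1],d[:,0]))
m=(R[:,2]>165)&(R[:,2]<202)&(rr>35)&(rr<145)
h,e=np.histogram(an[m],72,(-180,180));print([(int(e[i]),int(h[i])) for i in range(72) if h[i]])
for i in range(72):
  if h[i]>3: k=m&(an>e[i])&(an<e[i+1]);print(int(e[i]),rr[k].min().round(),rr[k].max().round(),an[k].mean().round(1))
q=cloud(p)[245:290,412:460].reshape(-1,3);q=q[(q[:,2]>60)&(q[:,2]<140)];print("lug",q.shape,q.mean(0),q.round()[::3])
E
```

```text
cap cand 390 [579.3  22.6 217. ]
axis [584.73369819  33.67395256 219.06418162]
foot 583.752685546875 34.38457107543945 95.22627258300781
[(-135, 14), (-130, 1), (-125, 1), (-120, 57), (-115, 103), (-110, 4), (-105, 1), (-100, 3), (-45, 21), (-40, 11), (-35, 9), (-30, 58), (-25, 97), (-20, 12), (-15, 10), (-10, 15), (55, 1), (60, 71), (65, 103), (135, 6), (140, 4), (145, 4), (150, 68), (155, 95), (160, 3), (165, 7), (170, 13)]
-135 87.0 93.0 -132.5
-120 36.0 139.0 -116.2
-115 35.0 141.0 -113.3
-110 36.0 53.0 -108.8
-45 84.0 93.0 -42.1
-40 83.0 85.0 -37.4
-35 82.0 84.0 -32.8
-30 36.0 139.0 -26.3
-25 36.0 141.0 -23.2
-20 35.0 84.0 -17.5
-15 83.0 85.0 -11.6
-10 84.0 94.0 -7.1
60 36.0 140.0 63.6
65 36.0 142.0 66.6
135 94.0 100.0 139.1
140 98.0 99.0 142.3
145 36.0 97.0 147.8
150 35.0 139.0 153.5
155 36.0 140.0 156.6
165 97.0 99.0 167.7
170 92.0 100.0 172.1
lug (133, 3) [ 493.71616759 -291.18861774  111.80005296] [[ 512. -317.  104.]
 [ 512. -318.   75.]
 [ 507. -310.  127.]
 [ 508. -320.  118.]
 [ 506. -307.  113.]
 [ 505. -311.  124.]
 [ 505. -319.  121.]
 [ 502. -300.  130.]
 [ 502. -307.  130.]
 [ 502. -315.  128.]
 [ 501. -297.  123.]
 [ 500. -302.  131.]
 [ 500. -310.  126.]
 [ 503. -305.   68.]
 [ 498. -296.  128.]
 [ 497. -301.  133.]
 [ 502. -299.   62.]
 [ 495. -288.  130.]
 [ 495. -294.  132.]
 [ 495. -302.  130.]
 [ 493. -284.  128.]
 [ 493. -292.  131.]
 [ 493. -299.  133.]
 [ 492. -282.  118.]
 [ 491. -287.  126.]
 [ 491. -293.  130.]
 [ 492. -282.   89.]
 [ 489. -281.  121.]
 [ 489. -287.  126.]
 [ 490. -278.   85.]
 [ 487. -275.  125.]
 [ 487. -283.  122.]
 [ 488. -275.   77.]
 [ 485. -273.  117.]
 [ 485. -279.  119.]
 [ 485. -286.  120.]
 [ 484. -270.  100.]
 [ 483. -273.  113.]
 [ 482. -278.  122.]
 [ 483. -270.   78.]
 [ 482. -272.   98.]
 [ 481. -275.  114.]
 [ 481. -271.   73.]
 [ 480. -273.   97.]
 [ 479. -274.   73.]]
```

View pics/crop.png

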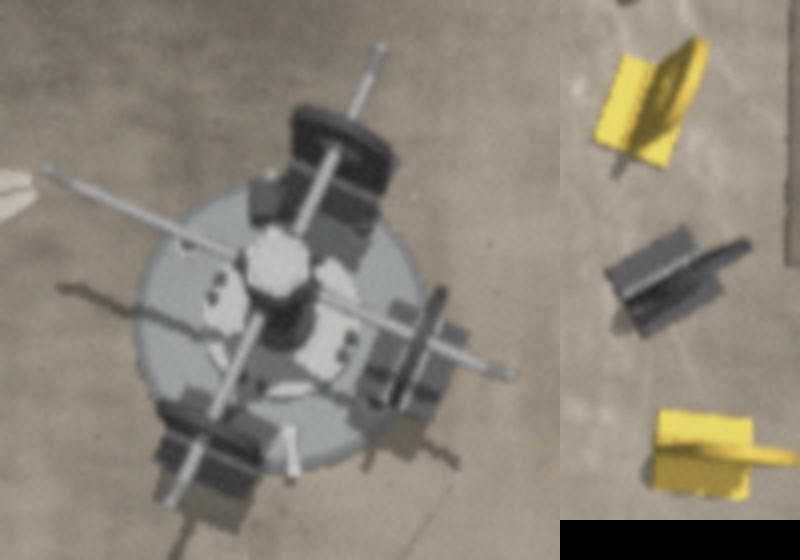

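The dark pad-eye at top (433,268), crop (680,280), stands between the two yellow ones and is confirmed as the one to take. In the crop, the empty branch runs up-left from the cap (278,262) to (45,170), and the pointer bar is at (290,450). I'll turn the tree by its cap.

```bash
cat >> h.py <<'E'
from scipy.spatial.transform import Rotation as Ro
def plan(xyz,ang,n,s=None):
    """n even rows to TCP xyz, tool down, tool y at world angle ang (deg, mod 180)"""
    s=s or ctrl.get_state();q=s["tcp_rot"];r=Ro.from_quat([q[1],q[2],q[3],q[0]])
    a=np.radians(ang);y=np.array([np.cos(a),np.sin(a),0]);z=np.array([0,0,-1.])
    M=[Ro.from_matrix(np.stack([np.cross(k*y,z),k*y,z],1)) for k in(1,-1)]
    b=min(M,key=lambda m:(r.inv()*m).magnitude());w=(r.inv()*b).as_rotvec(degrees=True)/n
    st=(np.array(xyz)-s["tcp_pos"])/n
    print("tcp",s["tcp_pos"].round(1),"turn/row",w.round(2),"t",s["time_s"].round(2),"F",s["wrist_force"].round(1))
    for i in range(n):
        print(i+1,r.inv().apply(st).round(1));r=r*Ro.from_rotvec(w,degrees=True)
    return
E
python3 - <<'E'
from h import *
p=ctrl.get_image("top");K=p["camera_matrix"]
def at(u,v,z):
    d=p["R"].T@np.linalg.inv(K)@[u,v,1];c=-p["R"].T@p["t"];return c+d*(z-c[2])/d[2]
A=np.array([584.3,34])
for u,v in((301.8,262),(303.8,273.8),(302.7,268)):
    X=at(u,v,22);d=X[:2]-A;print(X.round(1),np.hypot(*d).round(),np.degrees(np.arctan2(d[1],d[0])).round(1))
plan([584,34,300],-24.6,15)
E
```

```text
[516.6  29.5  22. ] 68.0 -176.2
[487.2  24.6  22. ] 98.0 -174.5
[501.6  27.3  22. ] 83.0 -175.4Traceback (most recent call last):
  File "<stdin>", line 8, in <module>
  File "h.py", line 17, in plan
    print("tcp",s["tcp_pos"].round(1),"turn/row",w.round(2),"t",s["time_s"].round(2),"F",s["wrist_force"].round(1))
                                                                ^^^^^^^^^^^^^^^^^
AttributeError: 'float' object has no attribute 'round'
```

```bash
sed -i 's/s\["time_s"\].round(2)/round(float(s["time_s"]),2)/; s/def plan(xyz,ang,n,s=None):/def plan(xyz,ang,n,s=None,ks=(1,-1)):/; s/for k in(1,-1)\]/for k in ks]/' h.py
python3 - <<'E'
from h import *
plan([584,34,300],-24.6,15,ks=(1,))
E
```

```text
tcp [147.1 581.7 231.3] turn/row [ 0.   -0.    6.69] t 0.8 F [0.1 0.4 0.2]
1 [-37.2 -28.3  -4.6]
2 [-40.2 -23.7  -4.6]
3 [-42.7 -18.9  -4.6]
4 [-44.6 -13.8  -4.6]
5 [-45.9  -8.5  -4.6]
6 [-46.6  -3.1  -4.6]
7 [-46.6   2.4  -4.6]
8 [-46.    7.8  -4.6]
9 [-44.8  13.1  -4.6]
10 [-43.   18.3  -4.6]
11 [-40.6  23.1  -4.6]
12 [-37.6  27.7  -4.6]
13 [-34.1  31.9  -4.6]
14 [-30.2  35.7  -4.6]
15 [-25.8  38.9  -4.6]
```

Request:
move_arm(rows=[{"tx": -37, "ty": -28, "tz": -14, "wz": 6.7}, {"tx": -40, "ty": -24, "tz": -14, "wz": 6.7}, {"tx": -43, "ty": -19, "tz": -14, "wz": 6.7}, {"tx": -45, "ty": -14, "tz": -14, "wz": 6.7}, {"tx": -46, "ty": -8.5, "tz": -13, "wz": 6.7}], grip=0.4)

```text
schema error: expected keys tx, ty, tz, wx, wy, wz
```

Request:
move_arm(rows=[{"tx": -47, "ty": -3, "wz": 6.7}, {"tx": -47, "ty": 2.5, "wz": 6.7}, {"tx": -46, "ty": 8, "wz": 6.7}, {"tx": -45, "ty": 13, "wz": 6.7}, {"tx": -43, "ty": 18, "wz": 6.7}])

```text
schema error: expected keys tx, ty, tz, wx, wy, wz
```

Request:
move_arm(rows=[{"tx": -41, "ty": 23, "wz": 6.7}, {"tx": -38, "ty": 28, "wz": 6.7}, {"tx": -34, "ty": 32, "wz": 6.7}, {"tx": -30, "ty": 36, "wz": 6.7}, {"tx": -25, "ty": 39, "wz": 6.7}])

```text
schema error: expected keys tx, ty, tz, wx, wy, wz
```

Request:
move_arm(rows=[{}, {}])

```text
schema error: expected keys tx, ty, tz, wx, wy, wz
```

```bash
python3 - <<'E'
from h import *
plan([584,34,300],-24.6,1)
p=ctrl.get_image("wrist");cv2.imwrite("pics/w1.png",p["pixels"]);W=cloud(p).reshape(-1,3)
c=W[(W[:,2]>210)&(W[:,2]<228)&(np.hypot(W[:,0]-584,W[:,1]-34)<28)]
print(len(c),c.mean(0),np.median(c,0),c.min(0),c.max(0))
if len(c)>20:print(cv2.minAreaRect(c[:,:2].astype(np.float32)))
print(ctrl.get_state()["joints"],ctrl.get_state()["grip_width"])
E
```

```text
tcp [147.1 581.7 231.3] turn/row [  0.    0.  -79.6] t 0.8 F [0.1 0.4 0.2]
1 [-557.8 -423.8  -68.7]<stdin>:5: RuntimeWarning: Mean of empty slice.
  ret = um.true_divide(
  return _methods._mean(a, axis=axis, dtype=dtype,
Traceback (most recent call last):
ValueError: zero-size array to reduction operation minimum which has no identity
```

View pics/w1.png

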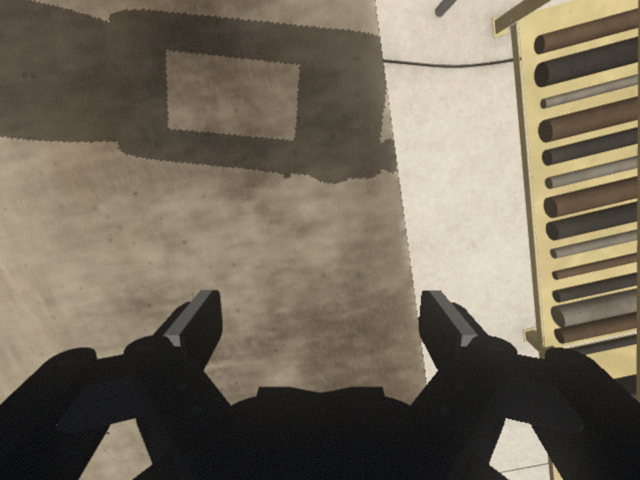

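The calls were refused because every row needs all six keys, so the wrist view shows only bare table between the fingers. I'll send them again in full.

Request:
move_arm(rows=[{"tx": -37, "ty": -28, "tz": -14, "wx": 0, "wy": 0, "wz": 6.7}, {"tx": -40, "ty": -24, "tz": -14, "wx": 0, "wy": 0, "wz": 6.7}, {"tx": -43, "ty": -19, "tz": -14, "wx": 0, "wy": 0, "wz": 6.7}, {"tx": -45, "ty": -14, "tz": -14, "wx": 0, "wy": 0, "wz": 6.7}, {"tx": -46, "ty": -8.5, "tz": -13, "wx": 0, "wy": 0, "wz": 6.7}], grip=0.4)

```text
time_s: 1.48
tcp_pos: [293.5, 397.3, 301.0]
tcp_rot: [0.0, 0.406, 0.914, 0.0]
wrist_force: [0.5, 0.5, -0.2]
grip_width: 59.4
grasp_force: 0.0
```

Request:
move_arm(rows=[{"tx": -47, "ty": -3, "tz": 0, "wx": 0, "wy": 0, "wz": 6.7}, {"tx": -47, "ty": 2.5, "tz": 0, "wx": 0, "wy": 0, "wz": 6.7}, {"tx": -46, "ty": 8, "tz": 0, "wx": 0, "wy": 0, "wz": 6.7}, {"tx": -45, "ty": 13, "tz": 0, "wx": 0, "wy": 0, "wz": 6.7}, {"tx": -43, "ty": 18, "tz": 0, "wx": 0, "wy": 0, "wz": 6.7}])

```text
time_s: 2.1
tcp_pos: [439.4, 213.9, 300.5]
tcp_rot: [0.0, 0.652, 0.758, 0.0]
wrist_force: [-0.1, -0.0, 0.4]
grip_width: 59.5
grasp_force: 0.0
```

Request:
move_arm(rows=[{"tx": -41, "ty": 23, "tz": 0, "wx": 0, "wy": 0, "wz": 6.7}, {"tx": -38, "ty": 28, "tz": 0, "wx": 0, "wy": 0, "wz": 6.7}, {"tx": -34, "ty": 32, "tz": 0, "wx": 0, "wy": 0, "wz": 6.7}, {"tx": -30, "ty": 36, "tz": 0, "wx": 0, "wy": 0, "wz": 6.7}, {"tx": -25, "ty": 39, "tz": 0, "wx": 0, "wy": 0, "wz": 6.7}])

```text
time_s: 2.72
tcp_pos: [585.8, 31.1, 300.4]
tcp_rot: [0.0, 0.843, 0.538, 0.0]
wrist_force: [0.6, -0.5, 0.9]
grip_width: 59.8
grasp_force: 0.0
```

Request:
move_arm(rows=[{"tx": 0, "ty": 0, "tz": 0, "wx": 0, "wy": 0, "wz": 0}, {"tx": 0, "ty": 0, "tz": 0, "wx": 0, "wy": 0, "wz": 0}])

```text
time_s: 2.98
tcp_pos: [584.8, 32.6, 300.1]
tcp_rot: [-0.0, 0.842, 0.54, -0.0]
wrist_force: [-0.2, -0.0, 0.1]
grip_width: 60.3
grasp_force: 0.0
```

```bash
python3 - <<'E'
from h import *
plan([584,34,300],-24.6,1)
p=ctrl.get_image("wrist");cv2.imwrite("pics/w2.png",p["pixels"]);W=cloud(p).reshape(-1,3)
c=W[(W[:,2]>210)&(W[:,2]<228)&(np.hypot(W[:,0]-584,W[:,1]-34)<28)]
print(len(c))
if len(c)>20:print(c.mean(0),np.median(c,0),c.min(0),c.max(0),cv2.minAreaRect(c[:,:2].astype(np.float32)))
print(ctrl.get_state()["joints"],ctrl.get_state()["grip_width"])
E
```

```text
tcp [584.8  32.6 300.1] turn/row [-0.04 -0.01 -0.08] t 2.98 F [-0.2 -0.   0.1]
1 [ 1.  -1.3  0.1]
1891
[587.58411342  36.41332969 218.04874249] [587.67783847  36.59001418 218.28467291] [568.42618861  18.54817032 210.02804559] [605.55637584  52.58617962 220.45915291] ((587.31494140625, 35.544986724853516), (36.49455261230469, 32.961055755615234), 64.31210327148438)
[-3.12493907e-02  7.31343171e-02  1.42470870e+00  3.24822686e-04
  1.64399467e+00  3.98678104e-01] 59.82455999338318
```

View pics/w2.png

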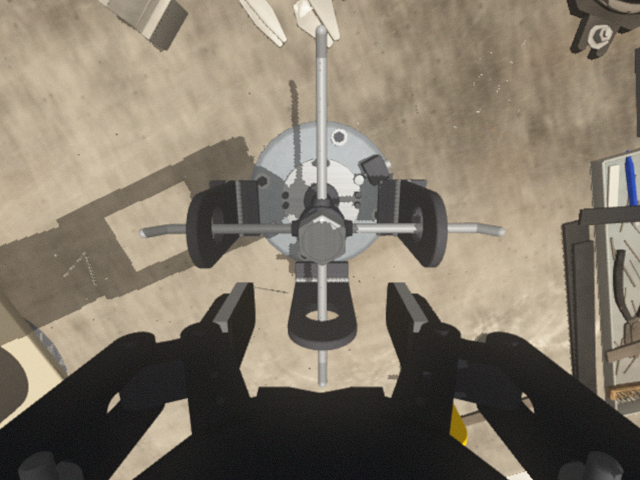

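The view is aligned: the cap (322,232) lies midway between the fingers, and the empty branch points up to (320,35). I'll go down, grip the cap and turn.

Request:
move_arm(rows=[{"tx": 2, "ty": 0, "tz": 25, "wx": 0, "wy": 0, "wz": 0}, {"tx": 0, "ty": 0, "tz": 25, "wx": 0, "wy": 0, "wz": 0}, {"tx": 0, "ty": 0, "tz": 25, "wx": 0, "wy": 0, "wz": 0}, {"tx": 0, "ty": 0, "tz": 16, "wx": 0, "wy": 0, "wz": 0}, {"tx": 0, "ty": 0, "tz": 10, "wx": 0, "wy": 0, "wz": 0}])

```text
time_s: 3.65
tcp_pos: [585.4, 35.0, 198.8]
tcp_rot: [-0.0, 0.842, 0.54, -0.0]
wrist_force: [-0.6, 0.6, -0.7]
grip_width: 59.8
grasp_force: 0.0
```

Request:
move_arm(rows=[{"tx": 0, "ty": 0, "tz": 0, "wx": 0, "wy": 0, "wz": 0}, {"tx": 0, "ty": 0, "tz": 0, "wx": 0, "wy": 0, "wz": 0}, {"tx": 0, "ty": 0, "tz": 0, "wx": 0, "wy": 0, "wz": 0}, {"tx": 0, "ty": 0, "tz": 0, "wx": 0, "wy": 0, "wz": 0}, {"tx": 0, "ty": 0, "tz": 0, "wx": 0, "wy": 0, "wz": 0}], grip=-0.5, newtons=60)

```text
time_s: 4.28
tcp_pos: [586.6, 34.2, 200.4]
tcp_rot: [0.001, 0.842, 0.539, 0.001]
wrist_force: [4.0, -0.8, 3.8]
grip_width: 31.7
grasp_force: 63.7
```

Request:
move_arm(rows=[{"tx": 0, "ty": 0, "tz": 0, "wx": 0, "wy": 0, "wz": -2}, {"tx": 0, "ty": 0, "tz": 0, "wx": 0, "wy": 0, "wz": -3.5}, {"tx": 0, "ty": 0, "tz": 0, "wx": 0, "wy": 0, "wz": -4.5}, {"tx": 0, "ty": 0, "tz": 0, "wx": 0, "wy": 0, "wz": -5}, {"tx": 0, "ty": 0, "tz": 0, "wx": 0, "wy": 0, "wz": -5}])

```text
time_s: 4.9
tcp_pos: [586.8, 34.1, 200.4]
tcp_rot: [0.001, 0.734, 0.679, 0.001]
wrist_force: [7.0, -1.9, 3.9]
grip_width: 31.5
grasp_force: 63.8
```

Request:
move_arm(rows=[{"tx": 0, "ty": 0, "tz": 0, "wx": 0, "wy": 0, "wz": -5}, {"tx": 0, "ty": 0, "tz": 0, "wx": 0, "wy": 0, "wz": -5}, {"tx": 0, "ty": 0, "tz": 0, "wx": 0, "wy": 0, "wz": -5}, {"tx": 0, "ty": 0, "tz": 0, "wx": 0, "wy": 0, "wz": -5}, {"tx": 0, "ty": 0, "tz": 0, "wx": 0, "wy": 0, "wz": -5}])

```text
time_s: 5.52
tcp_pos: [587.3, 34.1, 200.4]
tcp_rot: [0.002, 0.57, 0.822, 0.001]
wrist_force: [8.4, -1.2, 2.5]
grip_width: 31.9
grasp_force: 63.6
```

Request:
move_arm(rows=[{"tx": 0, "ty": 0, "tz": 0, "wx": 0, "wy": 0, "wz": -5}, {"tx": 0, "ty": 0, "tz": 0, "wx": 0, "wy": 0, "wz": -5}, {"tx": 0, "ty": 0, "tz": 0, "wx": 0, "wy": 0, "wz": -5}, {"tx": 0, "ty": 0, "tz": 0, "wx": 0, "wy": 0, "wz": -5}, {"tx": 0, "ty": 0, "tz": 0, "wx": 0, "wy": 0, "wz": -5}])

```text
time_s: 6.15
tcp_pos: [587.6, 34.3, 200.4]
tcp_rot: [0.002, 0.378, 0.926, 0.001]
wrist_force: [11.0, -0.4, 1.9]
grip_width: 31.4
grasp_force: 63.5
```

Request:
move_arm(rows=[{"tx": 0, "ty": 0, "tz": 0, "wx": 0, "wy": 0, "wz": -5}, {"tx": 0, "ty": 0, "tz": 0, "wx": 0, "wy": 0, "wz": -5}, {"tx": 0, "ty": 0, "tz": 0, "wx": 0, "wy": 0, "wz": -5}, {"tx": 0, "ty": 0, "tz": 0, "wx": 0, "wy": 0, "wz": -5}, {"tx": 0, "ty": 0, "tz": 0, "wx": 0, "wy": 0, "wz": -5}])

```text
time_s: 6.78
tcp_pos: [587.8, 34.6, 200.4]
tcp_rot: [0.002, 0.169, 0.986, 0.001]
wrist_force: [11.2, 1.4, -0.1]
grip_width: 31.4
grasp_force: 63.4
```

Request:
move_arm(rows=[{"tx": 0, "ty": 0, "tz": 0, "wx": 0, "wy": 0, "wz": -5}, {"tx": 0, "ty": 0, "tz": 0, "wx": 0, "wy": 0, "wz": -5}, {"tx": 0, "ty": 0, "tz": 0, "wx": 0, "wy": 0, "wz": -4}, {"tx": 0, "ty": 0, "tz": 0, "wx": 0, "wy": 0, "wz": -3}, {"tx": 0, "ty": 0, "tz": 0, "wx": 0, "wy": 0, "wz": -3}])

```text
time_s: 7.4
tcp_pos: [587.9, 35.0, 200.4]
tcp_rot: [0.003, -0.004, 1.0, 0.0]
wrist_force: [11.8, 2.7, 1.8]
grip_width: 31.8
grasp_force: 63.4
```

```bash
python3 - <<'E'
from h import *
s=ctrl.get_state();q=s["tcp_rot"];y=Ro.from_quat([q[1],q[2],q[3],q[0]]).as_matrix()[:,1]
print(s["tcp_pos"].round(1),"tree empty angle",(np.degrees(np.arctan2(y[1],y[0]))+90).round(1),s["joints"].round(2),s["ft_torque"].round(2),s["wrist_force"].round(1))
E
```

```text
[587.9  35.  200.4] tree empty angle 180.5 [-0.03  0.11  1.57  0.    1.46 -1.61] [ 0.35 -1.77 -0.01] [11.8  2.7  1.8]
```

Request:
move_arm(rows=[{"tx": 0, "ty": 0, "tz": 0, "wx": 0, "wy": 0, "wz": -2}, {"tx": 0, "ty": 0, "tz": 0, "wx": 0, "wy": 0, "wz": -2}, {"tx": 0, "ty": 0, "tz": 0, "wx": 0, "wy": 0, "wz": 0}])

```text
time_s: 7.78
tcp_pos: [587.9, 35.0, 200.4]
tcp_rot: [0.003, -0.039, 0.999, 0.0]
wrist_force: [11.9, 3.2, 1.4]
grip_width: 31.6
grasp_force: 63.4
```

```bash
python3 - <<'E'
from h import *
s=ctrl.get_state();print(s["ft_torque"].round(3),s["wrist_force"].round(1))
E
```

```text
[ 0.363 -1.781  0.012] [11.9  3.2  1.4]
```

Request:
move_arm(rows=[{"tx": 0, "ty": 0, "tz": 0, "wx": 0, "wy": 0, "wz": 0}, {"tx": 0, "ty": 0, "tz": 0, "wx": 0, "wy": 0, "wz": 0}, {"tx": 0, "ty": 0, "tz": 0, "wx": 0, "wy": 0, "wz": 0}, {"tx": 0, "ty": 0, "tz": 0, "wx": 0, "wy": 0, "wz": 0}], grip=0.3)

```text
time_s: 8.28
tcp_pos: [585.5, 34.3, 199.1]
tcp_rot: [-0.0, -0.038, 0.999, 0.0]
wrist_force: [-0.4, -0.0, 0.3]
grip_width: 55.3
grasp_force: 0.0
```

Request:
move_arm(rows=[{"tx": 0, "ty": 0, "tz": -15, "wx": 0, "wy": 0, "wz": 0}, {"tx": 0, "ty": 0, "tz": -30, "wx": 0, "wy": 0, "wz": 0}, {"tx": 0, "ty": 0, "tz": -40, "wx": 0, "wy": 0, "wz": 0}, {"tx": 0, "ty": 0, "tz": -35, "wx": 0, "wy": 0, "wz": 0}, {"tx": 0, "ty": 0, "tz": 0, "wx": 0, "wy": 0, "wz": 0}])

```text
time_s: 8.9
tcp_pos: [587.5, 34.2, 325.0]
tcp_rot: [0.004, -0.038, 0.999, -0.0]
wrist_force: [0.2, 0.1, -0.1]
grip_width: 55.3
grasp_force: 0.0
```

```bash
python3 - <<'E'
from h import *
w=ctrl.get_image("wrist");t=ctrl.get_image("top")
a=cv2.resize(w["pixels"],(400,300));b=cv2.resize(t["pixels"][165:285,240:400],(400,300),interpolation=cv2.INTER_CUBIC)
cv2.imwrite("pics/w3.png",np.hstack([a,b]))
for p,A in((w,(587.3,35.5)),(t,(584.4,34))):
    W=cloud(p).reshape(-1,3);c=W[(W[:,2]>212)&(W[:,2]<226)&(np.hypot(W[:,0]-586,W[:,1]-35)<25)]
    if len(c)>5:print("cap",len(c),cv2.minAreaRect(c[:,:2].astype(np.float32)))
    d=W[:,:2]-A;rr=np.hypot(*d.T);an=np.degrees(np.arctan2(d[:,1],d[:,0]))%360
    k=(W[:,2]>174)&(W[:,2]<192)&(rr>30)&(rr<128)&(abs(an-184)<12)
    X=W[k]
    if len(X)>5:
        l=cv2.fitLine(X[:,:2].astype(np.float32),cv2.DIST_HUBER,0,.01,.01).ravel();print("branch",len(X),np.degrees(np.arctan2(l[1],l[0])).round(2)%180,l[2:],"z",np.percentile(X[:,2],80),"tip",W[(W[:,2]>174)&(W[:,2]<200)&(abs(an-184)<6)&(rr>100)&(rr<150)][np.argsort(-rr[(W[:,2]>174)&(W[:,2]<200)&(abs(an-184)<6)&(rr>100)&(rr<150)])[:8]].mean(0) )
plan([490,-292,250],35,10)
E
```

```text
cap 1529 ((586.3302612304688, 35.2648811340332), (37.2967414855957, 32.27458953857422), 4.682828903198242)
branch 1278 4.32 [506.0475    29.535479] z 183.7720346208973 tip [446.05394638  24.88333716 195.45165792]
cap 167 ((581.1260986328125, 33.84142303466797), (26.981510162353516, 32.45841598510742), 4.641706466674805)
branch 163 4.01 [505.5968    28.207272] z 185.47840759308087 tip [447.47467164  23.6708263  195.16399317]
tcp [586.1  34.3 320.4] turn/row [0.   0.01 5.93] t 9.0 F [-0.2 -0.1 -0. ]
1 [ 12.  -31.8   7. ]
2 [  8.7 -32.9   7. ]
3 [  5.2 -33.6   7. ]
4 [  1.7 -34.    7. ]
5 [ -1.8 -34.    7. ]
6 [ -5.3 -33.6   7. ]
7 [ -8.7 -32.9   7. ]
8 [-12.1 -31.8   7. ]
9 [-15.3 -30.4   7. ]
10 [-18.4 -28.6   7. ]
```

View pics/w3.png

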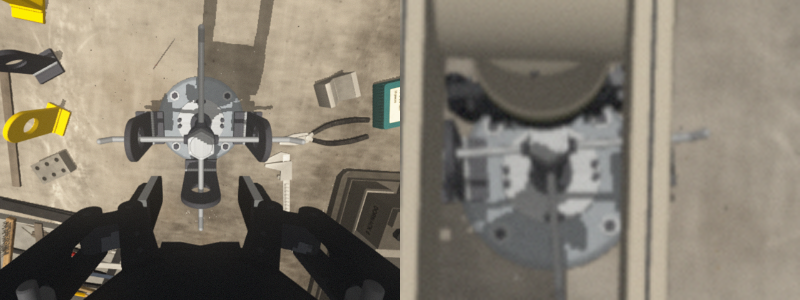

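The empty branch now lies at about 184.3°, over the pointer, which it hides in the wrist view at (202,60). It is clicked in and the hung three are in place. Next is the loose pad-eye.

Request:
move_arm(rows=[{"tx": 12, "ty": -32, "tz": 7, "wx": 0, "wy": 0, "wz": 5.9}, {"tx": 9, "ty": -33, "tz": 7, "wx": 0, "wy": 0, "wz": 5.9}, {"tx": 5, "ty": -34, "tz": 7, "wx": 0, "wy": 0, "wz": 5.9}, {"tx": 2, "ty": -34, "tz": 7, "wx": 0, "wy": 0, "wz": 5.9}, {"tx": -2, "ty": -34, "tz": 7, "wx": 0, "wy": 0, "wz": 5.9}])

```text
time_s: 9.62
tcp_pos: [536.5, -130.4, 282.5]
tcp_rot: [-0.001, 0.22, 0.976, 0.0]
wrist_force: [1.3, -0.9, 0.9]
grip_width: 55.3
grasp_force: 0.0
```

Request:
move_arm(rows=[{"tx": -5, "ty": -34, "tz": 7, "wx": 0, "wy": 0, "wz": 5.9}, {"tx": -9, "ty": -33, "tz": 7, "wx": 0, "wy": 0, "wz": 5.9}, {"tx": -12, "ty": -32, "tz": 7, "wx": 0, "wy": 0, "wz": 5.9}, {"tx": -15, "ty": -30, "tz": 7, "wx": 0, "wy": 0, "wz": 5.9}, {"tx": -18, "ty": -29, "tz": 7, "wx": 0, "wy": 0, "wz": 5.9}])

```text
time_s: 10.25
tcp_pos: [488.3, -293.6, 247.5]
tcp_rot: [-0.001, 0.461, 0.887, 0.0]
wrist_force: [0.3, 0.0, 0.3]
grip_width: 55.4
grasp_force: 0.0
```

Request:
move_arm(rows=[{"tx": 0, "ty": 0, "tz": 0, "wx": 0, "wy": 0, "wz": 0}, {"tx": 0, "ty": 0, "tz": 0, "wx": 0, "wy": 0, "wz": 0}])

```text
time_s: 10.5
tcp_pos: [489.1, -292.4, 248.5]
tcp_rot: [-0.001, 0.459, 0.888, 0.0]
wrist_force: [-0.2, -0.1, 0.5]
grip_width: 55.4
grasp_force: 0.0
```

```bash
python3 - <<'E'
from h import *
p=ctrl.get_image("wrist");cv2.imwrite("pics/w4.png",p["pixels"]);W=cloud(p).reshape(-1,3)
c=W[(W[:,2]>100)&(W[:,2]<138)&(np.hypot(W[:,0]-494,W[:,1]+293)<50)]
t=c[c[:,2]>np.percentile(c[:,2],98)-6]
for n,X in(("all",c),("top",t)):
    r=cv2.minAreaRect(X[:,:2].astype(np.float32));print(n,len(X),X.mean(0).round(1),r);b=cv2.boxPoints(r);print(b.round(1).tolist())
print("zmax",np.percentile(c[:,2],[50,95,99]))
l=cv2.fitLine(t[:,:2].astype(np.float32),cv2.DIST_HUBER,0,.01,.01).ravel();print("lug dir",np.degrees(np.arctan2(l[1],l[0]))%180)
s=ctrl.get_state();print(s["tcp_pos"],s["joints"].round(2))
E
```

```text
all 678 [ 494.7 -291.3  122.6] ((497.284912109375, -295.33514404296875), (8.047664642333984, 58.300941467285156), 29.32840919494629)
[[479.5, -271.8999938964844], [508.1000061035156, -322.70001220703125], [515.0999755859375, -318.79998779296875], [486.5, -268.0]]
top 383 [ 497.  -295.   127.7] ((497.57293701171875, -295.8478698730469), (8.047597885131836, 35.887020111083984), 29.329227447509766)
[[485.29998779296875, -282.20001220703125], [502.8999938964844, -313.5], [509.8999938964844, -309.5], [492.29998779296875, -278.20001220703125]]
zmax [125.14780337 129.81201827 130.49976172]
lug dir 119.23659
[ 489.4163995  -292.19316167  248.85032153] [-0.63  0.04  1.55  0.    1.55 -1.25]
```

View pics/w4.png

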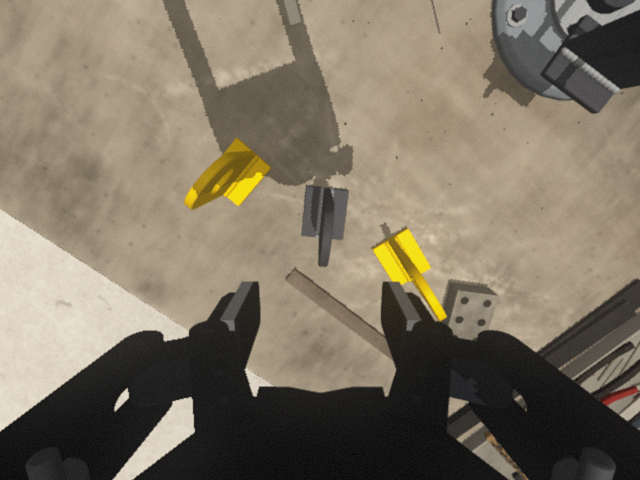

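The dark pad-eye stands between the fingers at (325,225), and the yellow ones at (230,170) and (410,275) are clear of the finger paths.

```bash
python3 - <<'E'
from h import *
plan([497.4,-295.6,104],29.3,4)
E
```

```text
tcp [ 489.4 -292.2  248.9] turn/row [ 0.   -0.02  1.52] t 10.55 F [-0.8 -0.   0.8]
1 [-1.9  1.1 36.2]
2 [-1.8  1.2 36.2]
3 [-1.8  1.2 36.2]
4 [-1.8  1.3 36.2]
```

Request:
move_arm(rows=[{"tx": -4, "ty": 2.5, "tz": 30, "wx": 0, "wy": 0, "wz": 3}, {"tx": -3.5, "ty": 2.5, "tz": 30, "wx": 0, "wy": 0, "wz": 3}, {"tx": 0, "ty": 0, "tz": 30, "wx": 0, "wy": 0, "wz": 0}, {"tx": 0, "ty": 0, "tz": 30, "wx": 0, "wy": 0, "wz": 0}, {"tx": 0, "ty": 0, "tz": 15, "wx": 0, "wy": 0, "wz": 0}], grip=0)

```text
time_s: 11.18
tcp_pos: [497.3, -294.8, 112.5]
tcp_rot: [-0.001, 0.504, 0.863, 0.0]
wrist_force: [-0.8, 0.4, -0.0]
grip_width: 42.9
grasp_force: 0.0
```

```bash
python3 - <<'E'
from h import *
plan([497.4,-295.6,104],29.3,1)
E
```

```text
tcp [ 497.3 -294.8  112.5] turn/row [-0.05 -0.14  0.12] t 11.18 F [-0.8  0.4 -0. ]
1 [-0.7 -0.3  8.5]
```

Request:
move_arm(rows=[{"tx": -0.5, "ty": 0, "tz": 0, "wx": 0, "wy": 0, "wz": 0}, {"tx": 0, "ty": 0, "tz": 0, "wx": 0, "wy": 0, "wz": 0}, {"tx": 0, "ty": 0, "tz": 0, "wx": 0, "wy": 0, "wz": 0}])

```text
time_s: 11.55
tcp_pos: [498.9, -297.5, 116.0]
tcp_rot: [0.001, 0.505, 0.863, -0.0]
wrist_force: [0.2, 0.1, -0.7]
grip_width: 42.3
grasp_force: 0.0
```

```bash
python3 - <<'E'
from h import *
plan([497.4,-295.6,104],29.3,1)
E
```

```text
tcp [ 498.9 -297.5  116. ] turn/row [0.06 0.14 0.01] t 11.55 F [ 0.2  0.1 -0.7]
1 [ 2.4 -0.4 12. ]
```

Request:
move_arm(rows=[{"tx": 1, "ty": 0, "tz": 10, "wx": 0, "wy": 0, "wz": 0}, {"tx": 0, "ty": 0, "tz": 0, "wx": 0, "wy": 0, "wz": 0}])

```text
time_s: 11.8
tcp_pos: [496.8, -295.6, 103.2]
tcp_rot: [-0.001, 0.505, 0.863, 0.0]
wrist_force: [-0.8, -0.4, -0.2]
grip_width: 42.8
grasp_force: 0.0
```

Request:
move_arm(rows=[{"tx": 0, "ty": 0, "tz": 0, "wx": 0, "wy": 0, "wz": 0}, {"tx": 0, "ty": 0, "tz": 0, "wx": 0, "wy": 0, "wz": 0}, {"tx": 0, "ty": 0, "tz": 0, "wx": 0, "wy": 0, "wz": 0}, {"tx": 0, "ty": 0, "tz": 0, "wx": 0, "wy": 0, "wz": 0}, {"tx": 0, "ty": 0, "tz": 0, "wx": 0, "wy": 0, "wz": 0}], grip=-1, newtons=90)

```text
time_s: 12.42
tcp_pos: [497.7, -296.3, 104.6]
tcp_rot: [0.0, 0.505, 0.863, -0.0]
wrist_force: [0.5, -0.2, 1.4]
grip_width: 6.3
grasp_force: 90.1
```

Request:
move_arm(rows=[{"tx": 0, "ty": 0, "tz": 0, "wx": 0, "wy": 0, "wz": 0}, {"tx": 0, "ty": 0, "tz": 0, "wx": 0, "wy": 0, "wz": 0}])

```text
time_s: 12.68
tcp_pos: [497.7, -296.3, 104.7]
tcp_rot: [0.0, 0.505, 0.863, -0.0]
wrist_force: [0.6, 0.1, 3.5]
grip_width: 6.2
grasp_force: 90.2
```

Request:
move_arm(rows=[{"tx": 0, "ty": 0, "tz": -10, "wx": 0, "wy": 0, "wz": 0}, {"tx": 0, "ty": 0, "tz": -22, "wx": 0, "wy": 0, "wz": 0}, {"tx": 0, "ty": 0, "tz": -30, "wx": 0, "wy": 0, "wz": 0}, {"tx": 0, "ty": 0, "tz": -28, "wx": 0, "wy": 0, "wz": 0}, {"tx": 0, "ty": 0, "tz": -18, "wx": 0, "wy": 0, "wz": 0}])

```text
time_s: 13.3
tcp_pos: [497.5, -296.2, 213.7]
tcp_rot: [0.0, 0.505, 0.863, -0.0]
wrist_force: [0.8, -0.3, -3.8]
grip_width: 6.6
grasp_force: 89.6
```

```bash
python3 - <<'E'
from h import *
plan([411.8,22.1,212],4.2,10)
E
```

```text
tcp [ 497.5 -296.2  213.7] turn/row [0.   0.   2.51] t 13.3 F [ 0.8 -0.3 -3.8]
1 [31.9  8.1  0.2]
2 [32.3  6.7  0.2]
3 [32.5  5.3  0.2]
4 [32.7  3.8  0.2]
5 [32.9  2.4  0.2]
6 [32.9  1.   0.2]
7 [33.  -0.5  0.2]
8 [32.9 -1.9  0.2]
9 [32.8 -3.4  0.2]
10 [32.6 -4.8  0.2]
```

Request:
move_arm(rows=[{"tx": 16, "ty": 4, "tz": 0, "wx": 0, "wy": 0, "wz": 1.25}, {"tx": 32, "ty": 7.5, "tz": 0, "wx": 0, "wy": 0, "wz": 2.5}, {"tx": 32, "ty": 6, "tz": 0, "wx": 0, "wy": 0, "wz": 2.5}, {"tx": 33, "ty": 4.5, "tz": 0, "wx": 0, "wy": 0, "wz": 2.5}, {"tx": 33, "ty": 3, "tz": 0, "wx": 0, "wy": 0, "wz": 2.5}])

```text
time_s: 13.92
tcp_pos: [457.8, -151.7, 211.7]
tcp_rot: [-0.001, 0.588, 0.809, -0.0]
wrist_force: [0.5, -0.0, -3.6]
grip_width: 6.0
grasp_force: 89.5
```

Request:
move_arm(rows=[{"tx": 33, "ty": 1.5, "tz": 0, "wx": 0, "wy": 0, "wz": 2.5}, {"tx": 33, "ty": 0, "tz": 0, "wx": 0, "wy": 0, "wz": 2.5}, {"tx": 33, "ty": -1, "tz": 0, "wx": 0, "wy": 0, "wz": 2.5}, {"tx": 33, "ty": -2.5, "tz": 0, "wx": 0, "wy": 0, "wz": 2.5}, {"tx": 24, "ty": -3, "tz": 0, "wx": 0, "wy": 0, "wz": 2.5}])

```text
time_s: 14.55
tcp_pos: [416.9, -0.7, 211.8]
tcp_rot: [-0.001, 0.672, 0.74, -0.0]
wrist_force: [0.9, 0.7, -2.7]
grip_width: 6.2
grasp_force: 89.5
```

Request:
move_arm(rows=[{"tx": 16, "ty": -2.5, "tz": 0, "wx": 0, "wy": 0, "wz": 1.25}, {"tx": 6, "ty": -1, "tz": 0, "wx": 0, "wy": 0, "wz": 0}, {"tx": 0, "ty": 0, "tz": 0, "wx": 0, "wy": 0, "wz": 0}, {"tx": 0, "ty": 0, "tz": 0, "wx": 0, "wy": 0, "wz": 0}])

```text
time_s: 15.05
tcp_pos: [412.4, 19.1, 212.2]
tcp_rot: [-0.0, 0.68, 0.733, -0.0]
wrist_force: [-1.1, -0.0, -3.1]
grip_width: 6.3
grasp_force: 89.5
```

```bash
python3 - <<'E'
from h import *
plan([411.8,22.1,212],4.2,1)
w=ctrl.get_image("wrist");t=ctrl.get_image("scene")
a=cv2.resize(w["pixels"],(400,300));b=cv2.resize(t["pixels"][170:320,230:430],(400,300),interpolation=cv2.INTER_CUBIC)
cv2.imwrite("pics/w5.png",np.hstack([a,b]))
A=np.array([586.3,34.9])
W=cloud(w).reshape(-1,3);d=W[:,:2]-A;rr=np.hypot(*d.T);an=np.degrees(np.arctan2(d[:,1],d[:,0]))%360
X=W[(W[:,2]>174)&(W[:,2]<192)&(rr>30)&(rr<128)&(abs(an-184)<12)]
if len(X)>5:
    l=cv2.fitLine(X[:,:2].astype(np.float32),cv2.DIST_HUBER,0,.01,.01).ravel();print(len(X),l,np.degrees(np.arctan2(l[1],l[0]))%180)
E
```

```text
tcp [412.4  19.1 212.2] turn/row [-0.02  0.02  0.09] t 15.05 F [-1.1 -0.  -3.1]
1 [ 3.1 -0.4  0.2]
2461 [9.9732333e-01 7.3117241e-02 5.0779449e+02 3.1045755e+01] 4.1930504
```

View pics/w5.png

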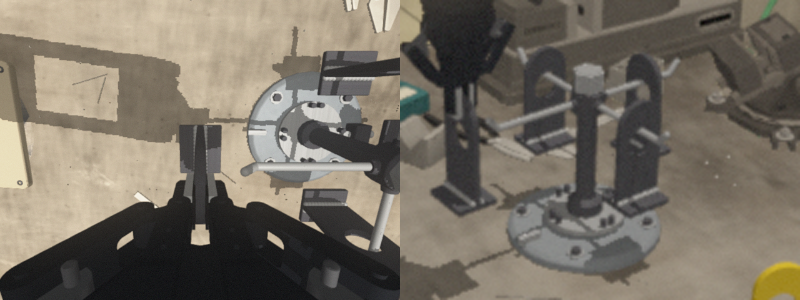

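The pad-eye is held square in front of the tip (wrist view 200,150; tip at 245,168), and the branch line is about 4 mm to tool +x. I'll slide it on.

Request:
move_arm(rows=[{"tx": 4, "ty": 0, "tz": 0, "wx": 0, "wy": 0, "wz": 0}, {"tx": 0, "ty": 10, "tz": 0, "wx": 0, "wy": 0, "wz": 0}, {"tx": 0, "ty": 10, "tz": 0, "wx": 0, "wy": 0, "wz": 0}, {"tx": 0, "ty": 10, "tz": 0, "wx": 0, "wy": 0, "wz": 0}, {"tx": 0, "ty": 10, "tz": 0, "wx": 0, "wy": 0, "wz": 0}])

```text
time_s: 15.78
tcp_pos: [452.7, 26.6, 212.2]
tcp_rot: [-0.0, 0.68, 0.733, -0.0]
wrist_force: [1.3, 0.9, -2.7]
grip_width: 5.8
grasp_force: 89.5
```

Request:
move_arm(rows=[{"tx": 0, "ty": 8, "tz": 0, "wx": 0, "wy": 0, "wz": 0}, {"tx": 0, "ty": 8, "tz": 0, "wx": 0, "wy": 0, "wz": 0}, {"tx": 0, "ty": 4, "tz": 0, "wx": 0, "wy": 0, "wz": 0}])

```text
time_s: 16.15
tcp_pos: [472.3, 28.1, 212.2]
tcp_rot: [-0.0, 0.68, 0.733, -0.0]
wrist_force: [-0.5, 0.1, -3.0]
grip_width: 6.3
grasp_force: 89.5
```

Request:
move_arm(rows=[{"tx": 0, "ty": 10, "tz": 0, "wx": 0, "wy": 0, "wz": 0}, {"tx": 0, "ty": 9, "tz": 4, "wx": 0, "wy": 0, "wz": 0}, {"tx": 0, "ty": 5, "tz": 6, "wx": 0, "wy": 0, "wz": 0}, {"tx": 0, "ty": 0, "tz": 6, "wx": 0, "wy": 0, "wz": 0}, {"tx": 0, "ty": 0, "tz": 3, "wx": 0, "wy": 0, "wz": 0}])

```text
time_s: 16.77
tcp_pos: [495.2, 29.9, 192.3]
tcp_rot: [-0.001, 0.68, 0.733, -0.0]
wrist_force: [0.2, -0.0, -2.8]
grip_width: 6.5
grasp_force: 89.5
```

Request:
move_arm(rows=[{"tx": 0, "ty": 0, "tz": 0, "wx": 0, "wy": 0, "wz": 0}, {"tx": 0, "ty": 0, "tz": 0, "wx": 0, "wy": 0, "wz": 0}])

```text
time_s: 17.02
tcp_pos: [495.8, 29.9, 193.6]
tcp_rot: [0.0, 0.68, 0.733, 0.0]
wrist_force: [-0.2, 0.2, -3.1]
grip_width: 6.3
grasp_force: 89.5
```

Not touching yet, so I'll lower it in small steps until the branch takes the weight.

Request:
move_arm(rows=[{"tx": 0, "ty": 0, "tz": 1, "wx": 0, "wy": 0, "wz": 0}, {"tx": 0, "ty": 0, "tz": 0.5, "wx": 0, "wy": 0, "wz": 0}, {"tx": 0, "ty": 0, "tz": 0, "wx": 0, "wy": 0, "wz": 0}])

```text
time_s: 17.4
tcp_pos: [495.8, 29.9, 191.8]
tcp_rot: [-0.0, 0.68, 0.733, 0.0]
wrist_force: [-1.6, 0.2, -3.1]
grip_width: 6.5
grasp_force: 89.5
```

Request:
move_arm(rows=[{"tx": 0, "ty": 0, "tz": 1, "wx": 0, "wy": 0, "wz": 0}, {"tx": 0, "ty": 0, "tz": 0, "wx": 0, "wy": 0, "wz": 0}])

```text
time_s: 17.65
tcp_pos: [496.0, 29.9, 191.2]
tcp_rot: [0.0, 0.68, 0.733, 0.0]
wrist_force: [-0.8, -0.4, -0.1]
grip_width: 6.2
grasp_force: 90.1
```

Request:
move_arm(rows=[{"tx": 0, "ty": 0, "tz": 0, "wx": 0, "wy": 0, "wz": 0}, {"tx": 0, "ty": 0, "tz": 0, "wx": 0, "wy": 0, "wz": 0}], grip=-0.8, newtons=30)

```text
time_s: 17.9
tcp_pos: [496.0, 29.9, 191.0]
tcp_rot: [0.0, 0.68, 0.733, 0.0]
wrist_force: [-0.9, 0.2, 0.4]
grip_width: 9.0
grasp_force: 0.0
```

Request:
move_arm(rows=[{"tx": 0, "ty": 0, "tz": 0, "wx": 0, "wy": 0, "wz": 0}, {"tx": 0, "ty": 0, "tz": 0, "wx": 0, "wy": 0, "wz": 0}, {"tx": 0, "ty": 0, "tz": 0, "wx": 0, "wy": 0, "wz": 0}, {"tx": 0, "ty": 0, "tz": 0, "wx": 0, "wy": 0, "wz": 0}], grip=-0.1)

```text
time_s: 18.4
tcp_pos: [495.8, 29.9, 190.8]
tcp_rot: [-0.0, 0.68, 0.733, -0.0]
wrist_force: [0.0, -0.0, 0.1]
grip_width: 38.6
grasp_force: 0.0
```

Request:
move_arm(rows=[{"tx": 0, "ty": 0, "tz": -6, "wx": 0, "wy": 0, "wz": 0}, {"tx": 0, "ty": 0, "tz": -15, "wx": 0, "wy": 0, "wz": 0}, {"tx": 0, "ty": 0, "tz": -35, "wx": 0, "wy": 0, "wz": 0}, {"tx": 0, "ty": 0, "tz": -40, "wx": 0, "wy": 0, "wz": 0}, {"tx": 0, "ty": 0, "tz": -30, "wx": 0, "wy": 0, "wz": 0}])

```text
time_s: 19.02
tcp_pos: [496.3, 29.9, 320.2]
tcp_rot: [0.001, 0.68, 0.733, 0.001]
wrist_force: [0.5, -0.6, -0.4]
grip_width: 37.9
grasp_force: 0.0
```

Request:
move_arm(rows=[{"tx": 0, "ty": -40, "tz": 0, "wx": 0, "wy": 0, "wz": 0}, {"tx": 0, "ty": -40, "tz": 0, "wx": 0, "wy": 0, "wz": 0}, {"tx": 0, "ty": 0, "tz": 0, "wx": 0, "wy": 0, "wz": 0}, {"tx": 0, "ty": 0, "tz": 0, "wx": 0, "wy": 0, "wz": 0}, {"tx": 0, "ty": 0, "tz": 0, "wx": 0, "wy": 0, "wz": 0}])

```text
time_s: 19.65
tcp_pos: [416.7, 23.9, 317.1]
tcp_rot: [0.0, 0.68, 0.733, 0.0]
wrist_force: [-0.3, 0.5, 0.8]
grip_width: 38.4
grasp_force: 0.0
```

```bash
python3 - <<'E'
from h import *
w=ctrl.get_image("wrist");t=ctrl.get_image("scene")
a=cv2.resize(w["pixels"],(400,300));b=cv2.resize(t["pixels"][170:320,230:430],(400,300),interpolation=cv2.INTER_CUBIC)
cv2.imwrite("pics/w6.png",np.hstack([a,b]))
A=np.array([586.3,34.9])
W=cloud(w).reshape(-1,3);d=W[:,:2]-A;rr=np.hypot(*d.T);an=np.degrees(np.arctan2(d[:,1],d[:,0]))%360
X=W[(W[:,2]>174)&(W[:,2]<188)&(rr>30)&(rr<128)&(abs(an-184)<4)]
if len(X)>5:
    l=cv2.fitLine(X[:,:2].astype(np.float32),cv2.DIST_HUBER,0,.01,.01).ravel();print(len(X),l,np.degrees(np.arctan2(l[1],l[0]))%180)
X=W[(W[:,2]>205)&(W[:,2]<222)&(abs(an-184)<25)&(rr>50)&(rr<140)];print("lug top",len(X),X.mean(0),X[:,2].max())
E
```

```text
763 [9.9802339e-01 6.2843628e-02 5.0618753e+02 3.0228981e+01] 3.6030483
lug top 726 [494.88404467  31.87312732 212.09566539] 217.88179749642052
```

View pics/w6.png

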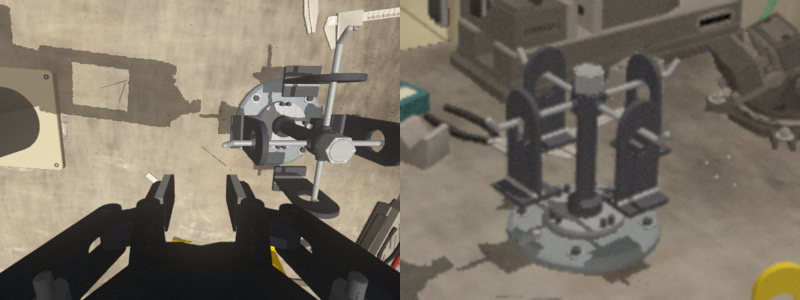

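All four pad-eyes hang on the tree: the new one is at scene crop (520,150), with its lug top at 217 mm, 91 mm out from the axis. I'll let it settle, then hand in.

Request:
move_arm(rows=[{"tx": 0, "ty": 0, "tz": 0, "wx": 0, "wy": 0, "wz": 0}, {"tx": 0, "ty": 0, "tz": 0, "wx": 0, "wy": 0, "wz": 0}, {"tx": 0, "ty": 0, "tz": 0, "wx": 0, "wy": 0, "wz": 0}, {"tx": 0, "ty": 0, "tz": 0, "wx": 0, "wy": 0, "wz": 0}, {"tx": 0, "ty": 0, "tz": 0, "wx": 0, "wy": 0, "wz": 0}])

```text
time_s: 20.38
tcp_pos: [416.1, 23.9, 316.8]
tcp_rot: [0.0, 0.68, 0.733, 0.0]
wrist_force: [-0.4, 0.4, -0.3]
grip_width: 38.5
grasp_force: 0.0
```

Request:
move_arm(rows=[{"tx": 0, "ty": 0, "tz": 0, "wx": 0, "wy": 0, "wz": 0}, {"tx": 0, "ty": 0, "tz": 0, "wx": 0, "wy": 0, "wz": 0}, {"tx": 0, "ty": 0, "tz": 0, "wx": 0, "wy": 0, "wz": 0}, {"tx": 0, "ty": 0, "tz": 0, "wx": 0, "wy": 0, "wz": 0}, {"tx": 0, "ty": 0, "tz": 0, "wx": 0, "wy": 0, "wz": 0}])

```text
time_s: 21.0
tcp_pos: [416.1, 23.9, 316.8]
tcp_rot: [0.0, 0.68, 0.733, -0.0]
wrist_force: [-0.6, 0.0, 0.6]
grip_width: 38.6
grasp_force: 0.0
```

Request:
move_arm(rows=[{"tx": 0, "ty": 0, "tz": 0, "wx": 0, "wy": 0, "wz": 0}, {"tx": 0, "ty": 0, "tz": 0, "wx": 0, "wy": 0, "wz": 0}, {"tx": 0, "ty": 0, "tz": 0, "wx": 0, "wy": 0, "wz": 0}, {"tx": 0, "ty": 0, "tz": 0, "wx": 0, "wy": 0, "wz": 0}, {"tx": 0, "ty": 0, "tz": 0, "wx": 0, "wy": 0, "wz": 0}])

```text
time_s: 21.62
tcp_pos: [416.0, 23.9, 316.8]
tcp_rot: [-0.0, 0.68, 0.733, -0.0]
wrist_force: [0.5, 0.1, -0.4]
grip_width: 38.4
grasp_force: 0.0
```

```bash
python3 -c "
from workcell import ctrl
print(ctrl.finish_job())"
```

```text
the job is handed in; nothing more can be done
None
```

I turned the tree until its empty branch stood over the pointer, hung the loose dark pad-eye there with the other three still on their branches, and handed the job in at about 21.6 s (no verdict was returned).

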